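Load the bread guide and hold its gauge arm at the third mark

ROBOT

A 6-joint arm with a two-finger parallel gripper is mounted at the origin on the work surface. World frame = base frame: x ahead of the robot, y to its left, z up, the work surface at z = 0. Lengths are in m, angles in rad, forces in N, time in s.
With the tool pointing down it reaches from about 0.275 to 0.85 m from the base axis. Payload 19 kg.
Tool frame: the origin (TCP) lies midway between the tips of the shut fingers; the grasp point (between the pads) lies 19 mm behind it; z points along the fingers, y is the line along which they close (so a half turn about z gives the same grasp; the last joint's range is limited). The gripper opens to 85 mm and grips with 20 to 120 N. Pads are 22 mm wide; open, the fingers measure 114 mm over their backs; the gripper's body (76 mm by 85 mm) begins 54 mm behind the grasp point. The pads swing forward as they close: fully open they stand 13 mm farther back than shut.
Start: joints at [1.015, 0.15, 1.437, -0, 1.554, -0.134], TCP at [0.235, 0.525, 0.231] pointing down, gripper open.
Joint ranges: [-2.8, 2.8], [-0.68, 2.1], [0.12, 2.68], [-1.39, 4.53], [0.16, 2.79], [-2.81, 2.81]. Speed limits (rad/s): [1.89, 1.89, 2.22, 3.01, 3.01, 3.01].

INTERFACE

Orientations are given as a 3x3 rotation matrix whose columns are the frame's x, y, z axes.
In Python, from rig import bot gives the robot as it stands.
- The arm moves only by the tool apply_moves, never from a script. Its argument "rows" is a list that holds one entry, the list of rows, each a list of 5 numbers: the shift along the tool's x, y, z in m, then the turn about the tool's z in degrees, then the opening in per cent of the stroke, from 0 (shut) to 100 (fully open). A call has 1 to 12 rows; each row is the pose to reach, as a shift and turn from the pose commanded when the call began, along the tool's axes at that moment; what a row does not reach only later rows make up. A row lasts 1/8 s, in which the tool goes at most 62.5 mm and 10.7 degrees, less where a joint would pass 70% of its speed; a pose out of reach is approached as far as the arm can. A call with a gripper value outside its range is refused whole. The fingers move at their own pace and stop on an object; "force" is the grip in N (left out, the last holds). Time passes only in rows, so rows that repeat a pose let the fingers close. It gives the time, the measured TCP pose, the force, the opening and the grip force at its end, in the units of the state.
- bot.observe(): the state, without advancing time (a new reading comes with each control period).
- bot.capture(name): name is "scene" or "top" or "wrist"; returns (picture, depth): 384x512x3 uint8, blue, green, red; 384x512 float32, m along the optical axis (not along the pixel's ray), 0 where there is no reading.
- bot.camera_params(name): a dict with "camera_matrix" (3x3 intrinsics, pixels), "rvec" (rotation vector, rad) and "tvec" (3), from world to camera coordinates, as OpenCV has them. Camera axes: x right, y down, z forward; pixel columns grow to the right and rows downward; lengths in m; the calibration is good to about 2 mm. A picture is of the moment at which its call begins: read the wrist's pose just before it. camera_params takes no time and is no camera call; for the wrist camera it gives the pose at the moment of the call.
- bot.job_done(): hands the job in; it is judged then, once.
The state is a dict: "t": time; "joint_positions": joint angles; "qvel": joint speeds; "joint_torque": joint torques, N m; "tcp_pos": TCP position; "tool_rot": TCP orientation; "ft_force": force on the tool from outside, world axes, zero at the start; "ft_torque": the same for the moment, N m; "width": finger opening in m; "gripper_force": force on a finger pad.
Only numpy, scipy, OpenCV 4.12 (cv2) and the standard library are available. Lean on these libraries where they do the work, as an engineer would, in place of code of your own. Each camera call takes 0.05 s, during which the arm holds its last target. There are 200 camera calls.

TASK

Lift the small long loaf out of the bread basket, leaving the round bun in its place, and lay it lengthwise in the cradle of the wooden slicing guide and let go of it. Then press the round lock button on the guide's telescoping gauge arm so that the arm pops free, take its upright knob and pull the arm out until its pointer stands at the third long mark of the scale (60 mm). Finish while still holding the knob there, because a spring pulls the arm back, and leave everything else on the counter where it is.

Things in the scene. Friction and masses are not known exactly. Their poses are not given: they have to be found in the camera images.
- loaf: mini loaf of bread, 44 mm wide (its x), 130 mm long (its y), 38 mm high, flat underside, about 90 g, firm. Origin: centre of the underside. It starts in the basket, on the -x side of the basket, about along the basket's y. Grip it across its 44 mm width.
- bun: round bun 70 mm across, 38 mm high, in the other half of the basket. Origin: centre of the underside. Stays where it is.
- basket: slatted wooden bread basket, fixed, 236 (its x) x 206 (its y) x 56 mm high outside, walls and floor 8 mm. Origin: centre of the underside. It stands on the robot's left or right, the guide on the other side.
- guide: wooden slicing guide, fixed to the counter: board 150 (its x) x 340 (its y) x 14 mm. Origin: centre of the underside. Along its -x side lies the cradle, along its +x side the telescoping gauge arm, which extends along +y of the guide (horizontal). The arm's fixed outer tube is 28 mm wide, its top 40 mm above the counter, y from -165 to 0 mm.
- cradle (a point): point in the middle of the cradle's floor (14 mm above the counter), axes as the guide's. The cradle is a trough along the guide's y, 60 mm wide inside, 157 mm long, from 77 mm on the -y side of this point to 80 mm on the +y side; its cheeks and its -y end wall are 14 mm high; two knife posts stand 30 mm high at the +y end. The loaf lies here with its underside on the floor.
- lock (a joint): lock button travel, 0 = up (locked), 6 mm = fully down (0.006). Straight down, starts at about 1.5 N, fully down at 5 N; the catch lets go at about 3.5 mm and the arm then pops out by itself. The button springs up again when let go; the arm cannot be pulled out before the button has been pressed.
- lock_top (a point): centre of the top of the lock button, a round black button 22 mm across on the tube, 56 mm above the counter when up, 10 mm proud of its collar.
- extension (a joint): extension of the gauge arm, 0 = home and locked, to 110 mm (0.110), along +y of the guide. Once unlocked a spring pushes it out to about 14 mm; farther out the spring pulls it back (70 N/m, about 3 N at 60 mm). 0.060 = pointer at the third long mark.
- gauge: sliding part of the gauge arm: steel rod, head (28 x 22 mm, top 42 mm above the counter) with an upright round black knob on it, and a steel stop plate (90 mm wide, 6 mm thick, top 44 mm above the counter) across the open +y end of the cradle. Origin: on the counter's level under the knob's axis; axes as the guide's.
- knob_top (a point): centre of the top of the gauge arm's upright round knob: 20 mm across, 44 mm tall, from 42 to 86 mm above the counter. Moves with the arm; can be gripped from above at any yaw.
- pointer (a point): tip of the arm's pointer, over the scale; level with the knob's axis along the guide's y.
- mark3 (a point): middle of the third long mark of the scale (60 mm). The scale lies on the board beside the arm: long marks at 20, 40, 60, 80 and 100 mm of extension, none at 0; the pointer's y along the guide must equal this mark's.
- shaker: small glass salt shaker with a steel cap, 38 mm across, 75 mm tall, standing between the guide and the basket. Origin: centre of the underside. Stays where it is.
- mug: white mug, 80 mm across, 92 mm tall, far side of the counter. Origin: centre of the underside. Stays where it is.
- jar: amber glass jar, 84 mm across, 100 mm tall, far side of the counter. Origin: centre of the underside. Stays where it is.
- teabox: cardboard tea box 70 x 140 x 75 mm, far side of the counter. Origin: centre of the underside. Stays where it is.
- mill: dark wooden pepper mill, 56 mm across, 112 mm tall, far side of the counter. Origin: centre of the underside. Stays where it is.
- spoon: steel spoon lying flat, far side of the counter. Stays where it is.
Mind the look-alikes: they are no part of the job. What is shaped like the loaf but blue, purple or white is not meant.

How it is judged:
On the way, in this order (a step that is already met when the one before it is completed fails the run):
1. the loaf lies in the cradle, let go, the gauge arm still locked (x of loaf in the frame of cradle between -0.012 and 0.012 m and y of loaf in the frame of cradle between -0.03 and 0.03 m and z of loaf in the frame of cradle between -0.004 and 0.005 m and angle between the y axis of loaf and the y axis of cradle, either way round below 0.2 rad and contact force between the fingers and loaf below 0.1 N and value of joint extension below 0.004 m), for 0.2 s.
2. the lock button has been pressed and the gauge arm has come free (value of joint extension above 0.008 m).
At the end, for the whole second after the job is handed in: The loaf lies let go on the cradle floor (within 12 mm across, 30 mm along, 0.2 rad), not touching the stop plate; the gauge arm stands still at 60 mm, within 4 mm, held there by the fingers on the knob (x of loaf in the frame of cradle between -0.012 and 0.012 m and y of loaf in the frame of cradle between -0.03 and 0.03 m and z of loaf in the frame of cradle between -0.004 and 0.005 m and angle between the y axis of loaf and the y axis of cradle, either way round below 0.2 rad and contact force between the fingers and loaf below 0.1 N and value of joint extension between 0.056 and 0.064 m and velocity of joint extension between -0.01 and 0.01 m/s and contact force between the fingers and gauge above 1 N and contact force between loaf and gauge below 0.3 N); the arm keeps its last pose, push and grip.
It fails at once if the bun is disturbed (moved over 25 mm) (distance of bun from where it was at the start of the episode above 0.025 m).
It fails at once if something else on the counter is disturbed (moved over 25 mm) (distance of any of shaker, mug, jar, teabox, mill, spoon from where it was at the start of the episode above 0.025 m).
It also fails if it takes over 61 s, if anything falls off the work surface, if the arm or the gripper's body presses on something with over 40 N, if the wrist force passes 120 N, or if a joint passes its speed limit or range.

## Working session

There is one attempt and no reset: what is moved stays moved. The work goes in short steps, Python scripts to look and compute and a tool call to move; the robot and the scene stay as the last step left them, time stands still between calls to the robot, and variables do not carry over. Pictures are saved under pics/ and viewed, at most 10 in all, crops included, and the job is handed in when it is done.

Besides the shell and the picture viewer there is one more tool, called after "Request:" as name(argument=value, ...), one argument or row to a line, values as JSON. apply_moves: Moves the arm, as the interface text tells. Its arguments: {"type":"object","properties":{"rows":{"type":"array"},"force":{"type":"number"}},"required":["rows"]}

```bash
mkdir -p pics; ls; python3 - <<'E'
from rig import bot
import cv2,numpy as np
o=bot.observe();print(o['t'],o['tcp_pos'],np.round(o['tool_rot'],3).tolist(),o['width'])
for n in('scene','top'):
    p,d=bot.capture(n);cv2.imwrite(f'pics/{n}0.png',p);np.save(f'pics/{n}0.npy',d)
    c=bot.camera_params(n);print(n,c)
E
```

```text
pics
0.0 [0.23528769 0.52437018 0.23066803] [[-0.912, 0.409, -0.001], [0.409, 0.912, -0.001], [0.0, -0.001, -1.0]] 0.08516482473412923
scene {'camera_matrix': array([[489.00171247,   0.        , 260.72682802],
       [  0.        , 489.00171247, 191.61141083],
       [  0.        ,   0.        ,   1.        ]]), 'rvec': array([ 1.15418704,  2.12802268, -1.18142154]), 'tvec': array([ 0.38936473, -0.13979643,  1.87469662])}
top {'camera_matrix': array([[434.3439114 ,   0.        , 258.23149135],
       [  0.        , 434.3439114 , 193.40048731],
       [  0.        ,   0.        ,   1.        ]]), 'rvec': array([ 2.17842141, -2.19369443,  0.0959018 ]), 'tvec': array([-0.12674214,  0.51769037,  1.58828254])}
```

```bash
python3 -c "
import cv2
p=cv2.imread('pics/top0.png');cv2.imwrite('pics/top0b.png',cv2.resize(p,(768,576),interpolation=3))"
```

```text
(no output)
```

View pics/top0b.png

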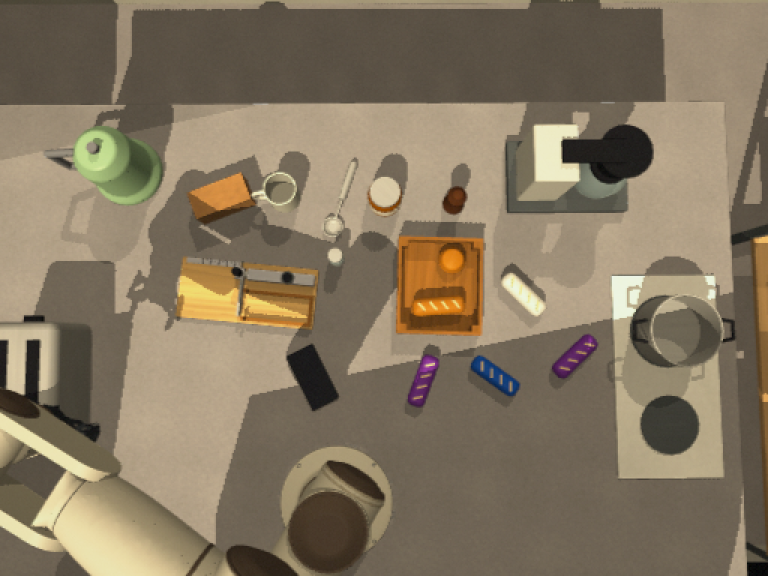

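View pics/scene0.png

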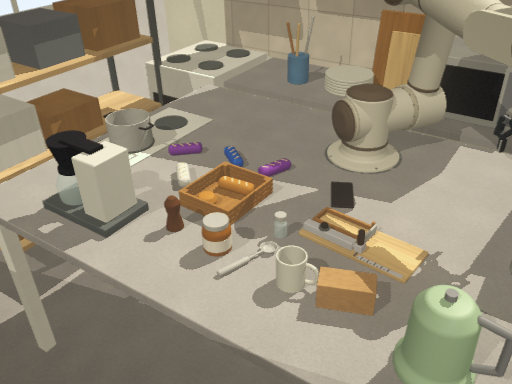

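The top view (1.5x pixels) shows these loaf-shaped things: brown in the basket (438,307), purple (423,380), blue (495,375), purple (575,355) and white (523,293). The brown one in the basket, beside the bun at (452,260), fits the description. The guide has its lock near (287,277), its knob near (237,271) and its cradle around (280,305). I'll confirm with a crop and get rough positions.

```bash
cat > h.py <<'E'
from rig import bot
import cv2,numpy as np
def cast(c,uv,z):
    """pixels -> world points on plane z"""
    K=c['camera_matrix'];R=cv2.Rodrigues(np.array(c['rvec']))[0];t=np.array(c['tvec']).ravel()
    o=-R.T@t
    r=(R.T@np.linalg.inv(K)@np.c_[np.atleast_2d(uv).astype(float),np.ones(len(np.atleast_2d(uv)))].T).T
    return o+r*((z-o[2])/r[:,2])[:,None]
def proj(c,P):
    return cv2.projectPoints(np.atleast_2d(P).astype(float),np.array(c['rvec']),np.array(c['tvec']),np.array(c['camera_matrix']),None)[0][:,0]
def local(v,o=None):
    """world shift -> tool axes"""
    o=o or bot.observe();return np.array(o['tool_rot']).T@np.asarray(v)
E
python3 - <<'E'
from h import *
c=bot.camera_params('top')
for n,u,z in[('loaf',(438,307),.046),('bun',(452,260),.046),('lock',(287,277),.056),('knob',(237,271),.086),('cradle',(280,305),.014),('shaker',(335,256),.075)]:
    print(n,np.round(cast(c,np.array(u)/1.5-.17,z),3))
w=bot.camera_params('wrist');o=bot.observe();R=cv2.Rodrigues(w['rvec'])[0]
T=np.array(o['tool_rot'])
print('cam in tool',T.T@(-R.T@w['tvec']-o['tcp_pos']),'\naxes',np.round(T.T@R.T,2),w['camera_matrix'][0,0])
p=cv2.imread('pics/top0.png');cv2.imwrite('pics/crop1.png',cv2.resize(p[150:278,110:310],(800,512),interpolation=2))
E
```

```text
loaf [[ 0.473 -0.252  0.046]]
bun [[ 0.588 -0.288  0.046]]
lock [[0.548 0.113 0.056]]
knob [[0.56  0.227 0.086]]
cradle [[0.483 0.136 0.014]]
shaker [[ 0.596 -0.004  0.075]]
cam in tool [ 0.07444091 -0.00022389 -0.14390946] 
axes [[-0.   -0.96 -0.29]
 [ 1.   -0.   -0.  ]
 [ 0.   -0.29  0.96]] 280.33799746804846
```

View pics/crop1.png

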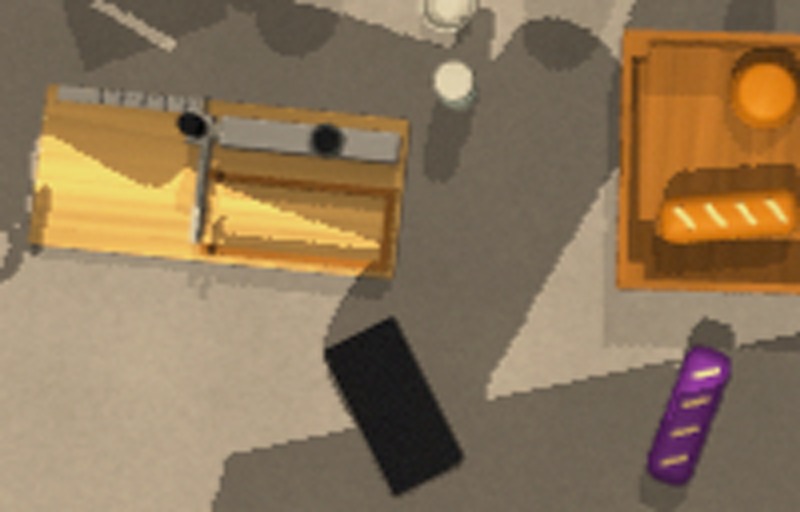

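The crop confirms it: the brown loaf is in the basket at crop (725,215), next to the bun at (765,90). The lock is at (327,140), the knob at (192,125) and the stop plate around (205,190). First I'll look at the guide with the wrist camera on the way.

Request:
apply_moves(
  rows=[
    [[-0.4,-0.23,-0.06,61,100],[-0.4,-0.23,-0.06,61,100],[-0.4,-0.23,-0.06,61,100],[-0.4,-0.23,-0.06,61,100],[-0.4,-0.23,-0.06,61,100],[-0.4,-0.23,-0.06,61,100],[-0.4,-0.23,-0.06,61,100],[-0.4,-0.23,-0.06,61,100],[-0.4,-0.23,-0.06,61,100],[-0.4,-0.23,-0.06,61,100],[-0.4,-0.23,-0.06,61,100],[-0.4,-0.23,-0.06,61,100]],
  ],
)

```text
t: 1.6
tcp_pos: [0.5058, 0.1516, 0.2914]
tool_rot: [[-0.085, 0.996, 0.0], [0.996, 0.085, -0.0], [-0.0, 0.0, -1.0]]
ft_force: [0.2, 0.5, 0.6]
width: 0.0852
gripper_force: 0.0
```

```bash
python3 - <<'E'
from h import *
import pickle
o=bot.observe();c=bot.camera_params('wrist')
p,d=bot.capture('wrist');pickle.dump((p,d,c,o),open('g.pkl','wb'))
cv2.imwrite('pics/w1.png',cv2.resize(p,(768,576),interpolation=2))
print(o['t'],o['tcp_pos'],np.round(o['tool_rot'],3).tolist(),np.abs(o['qvel']).max())
E
```

```text
1.6 [0.50582479 0.15163329 0.29135904] [[-0.085, 0.996, 0.0], [0.996, 0.085, -0.0], [-0.0, 0.0, -1.0]] 0.0036265027300262723
```

View pics/w1.png

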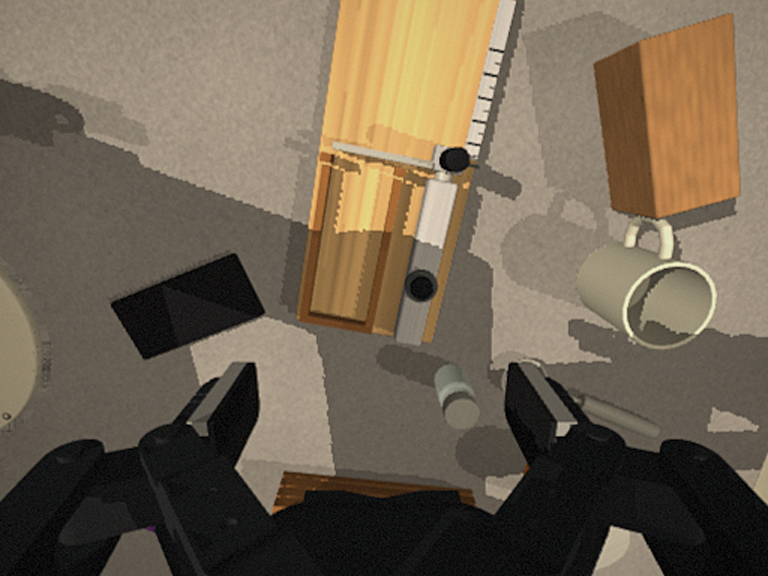

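The wrist view shows the guide with the lock button at (420,285), the knob at (453,160), the cradle between x≈305-375 and y≈155-325, the stop plate at (385,153) and the scale at (490,80). I'll fit the guide's frame from depth heights.

```bash
python3 - <<'E'
from h import *
import pickle
p,d,c,o=pickle.load(open('g.pkl','rb'))
K=c['camera_matrix'];R=cv2.Rodrigues(c['rvec'])[0];t=c['tvec'].ravel()
v,u=np.mgrid[0:384,0:512];X=np.stack([(u-K[0,2])/K[0,0]*d,(v-K[1,2])/K[1,1]*d,d],-1)
W=(X-t)@R
ok=(d>0)&(W[...,0]>.35)&(W[...,0]<.64)&(W[...,1]>.02)&(W[...,1]<.42)&(v<232)&(u>180)&(u<350)
np.save('W.npy',W)
z=W[...,2]
def blob(lo,hi,extra=True):
    m=(ok&(z>lo)&(z<hi)&extra).astype(np.uint8)
    n,l,s,_=cv2.connectedComponentsWithStats(m)
    return [W[l==i] for i in range(1,n) if s[i,4]>25]
dark=p.max(2)<60
for nm,lo,hi,e in[('knob',.081,.092,dark),('button',.05,.06,dark),('tube',.036,.047,True),('cheek',.023,.033,True)]:
    for P in blob(lo,hi,e):
        (cx,cy),(a,b),an=cv2.minAreaRect((P[:,:2]*1000).astype(np.float32))
        print(nm,len(P),'mean',P.mean(0).round(4),'rect',round(cx,1),round(cy,1),round(a,1),round(b,1),round(an,1))
E
```

```text
knob 209 mean [0.5574 0.2327 0.0871] rect 557.8 232.5 17.9 17.3 6.0
button 188 mean [0.5453 0.1158 0.057 ] rect 545.5 114.6 19.9 21.2 8.8
tube 1742 mean [0.5415 0.1872 0.0421] rect 532.4 197.6 90.7 153.6 33.0
tube 52 mean [0.4485 0.2256 0.045 ] rect 448.4 225.5 10.1 7.7 1.3
tube 46 mean [0.5155 0.2184 0.0455] rect 515.4 218.3 9.4 7.7 3.8
tube 577 mean [0.5409 0.0764 0.0414] rect 541.8 78.0 54.8 28.2 83.9
cheek 1457 mean [0.4707 0.128  0.0292] rect 472.6 136.3 158.5 76.1 83.9
```

Request:
apply_moves(
  rows=[
    [[-0.4,-0.067,0.03,0,100],[-0.4,-0.067,0.03,0,100],[-0.4,-0.067,0.03,0,100],[-0.4,-0.067,0.03,0,100],[-0.4,-0.067,0.03,0,100],[-0.4,-0.067,0.03,0,100],[-0.4,-0.067,0.03,0,100],[-0.4,-0.067,0.03,0,100],[-0.4,-0.067,0.03,0,100],[-0.4,-0.067,0.03,0,100]],
  ],
)

```text
t: 2.9
tcp_pos: [0.4734, -0.2522, 0.2616]
tool_rot: [[-0.086, 0.996, 0.0], [0.996, 0.086, -0.0], [-0.0, 0.0, -1.0]]
ft_force: [-0.1, 0.7, -1.1]
width: 0.0853
gripper_force: 0.0
```

```bash
python3 - <<'E'
from h import *
o=bot.observe();c=bot.camera_params('wrist')
p,d=bot.capture('wrist')
K=c['camera_matrix'];R=cv2.Rodrigues(c['rvec'])[0];t=c['tvec'].ravel()
v,u=np.mgrid[0:384,0:512];X=np.stack([(u-K[0,2])/K[0,0]*d,(v-K[1,2])/K[1,1]*d,d],-1)
W=(X-t)@R;z=W[...,2]
ok=(d>0)&(abs(W[...,0]-.50)<.16)&(abs(W[...,1]+.26)<.12)
# loaf/bun tops: above basket floor, below the rim
m=(ok&(z>.022)&(z<.051)).astype(np.uint8)
m=cv2.erode(m,np.ones((3,3)))
n,l,s,_=cv2.connectedComponentsWithStats(m)
q=p.copy()
for i in range(1,n):
    if s[i,4]<150: continue
    P=W[l==i];r=cv2.minAreaRect((P[:,:2]*1000).astype(np.float32));print(s[i].tolist(),P.mean(0).round(3),np.percentile(P[:,2],98).round(3),np.round(r[0],1),np.round(r[1],1),round(r[2],1))
    q[l==i]=q[l==i]//2+np.array([0,127,0],np.uint8) if s[i,4]>1 else 0
print(o['t'],o['tcp_pos'],np.round(o['tool_rot'],3).tolist())
cv2.imwrite('pics/w2.png',cv2.resize(np.hstack([p[:,60:420],q[:,60:420]]),(800,427)))
E
```

```text
[242, 118, 32, 93, 2634] [ 0.475 -0.247  0.046] 0.049 [ 475.7 -250.7] [ 39.9 122.2] 4.1
[217, 123, 174, 123, 1618] [ 0.578 -0.304  0.036] 0.047 [ 568.5 -312.1] [267.3 122.1] 38.0
[155, 126, 14, 31, 314] [ 0.348 -0.229  0.034] 0.04 [ 348.2 -231. ] [39.4 14.2] 88.2
[311, 174, 46, 44, 1495] [ 0.584 -0.283  0.04 ] 0.047 [ 585.8 -285.3] [62.7 55.8] 42.8
2.9 [ 0.47342928 -0.25222893  0.26161806] [[-0.086, 0.996, 0.0], [0.996, 0.086, -0.0], [-0.0, 0.0, -1.0]]
```

View pics/w2.png

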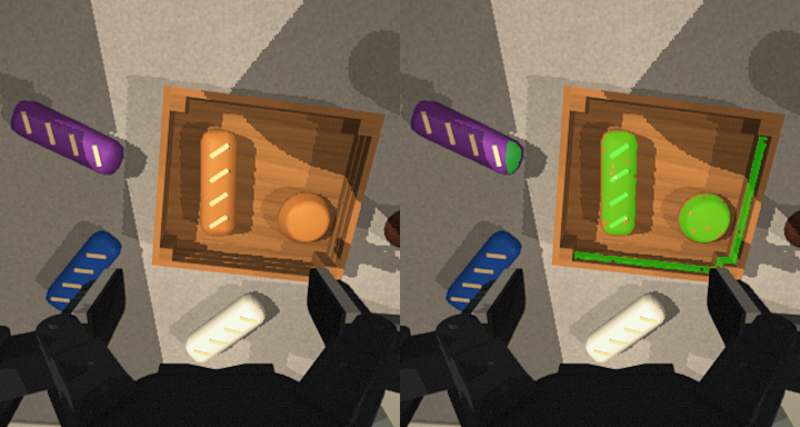

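The mask marks the loaf (left panel at 218,183) and the bun (304,217); both are clear of the fingers if they open to about 65 mm. Next I descend, keeping the fingertips high enough on the loaf to clear the cradle cheeks later.

Request:
apply_moves(
  rows=[
    [[0.001,0.002,0.06,1,76],[0.001,0.002,0.12,1,76],[0.001,0.002,0.17,1,76],[0.001,0.002,0.2,1,76],[0.001,0.002,0.225,1,76],[0.001,0.002,0.241,1,76],[0.001,0.002,0.241,1,76],[0.001,0.002,0.241,1,0],[0.001,0.002,0.241,1,0],[0.001,0.002,0.241,1,0],[0.001,0.002,0.241,1,0],[0.001,0.002,0.241,1,0]],
  ],
  force=35,
)

```text
t: 4.45
tcp_pos: [0.4756, -0.2524, 0.0216]
tool_rot: [[-0.067, 0.998, 0.002], [0.998, 0.067, -0.001], [-0.001, 0.002, -1.0]]
ft_force: [-0.2, 1.7, 7.5]
width: 0.0437
gripper_force: 36.6
```

Request:
apply_moves(
  rows=[
    [[0,0,-0.03,0,0],[0,0,-0.07,0,0],[0,0,-0.13,0,0],[0.06,0.004,-0.14,2,0],[0.12,0.008,-0.14,4,0],[0.18,0.012,-0.14,6,0],[0.24,0.016,-0.14,8,0],[0.3,0.02,-0.14,10,0],[0.35,0.022,-0.14,10,0],[0.38,0.024,-0.14,10,0],[0.393,0.024,-0.14,10,0],[0.393,0.024,-0.14,10,0]],
  ],
)

```text
t: 5.95
tcp_pos: [0.4727, 0.1417, 0.1605]
tool_rot: [[0.106, 0.994, 0.0], [0.994, -0.106, -0.0], [-0.0, 0.0, -1.0]]
ft_force: [0.6, 0.5, -0.9]
width: 0.0433
gripper_force: 36.2
```

```bash
python3 - <<'E'
from h import *
o=bot.observe();p,d=bot.capture('wrist');c=bot.camera_params('wrist')
print(o['t'],o['tcp_pos'],np.round(o['tool_rot'],3).tolist(),o['width'],o['ft_force'])
cv2.imwrite('pics/w3.png',p)
E
```

```text
5.95 [0.47267932 0.14174698 0.16052402] [[0.106, 0.994, 0.0], [0.994, -0.106, -0.0], [-0.0, 0.0, -1.0]] 0.04330947982789532 [ 0.56708672  0.53392766 -0.9437052 ]
```

View pics/w3.png

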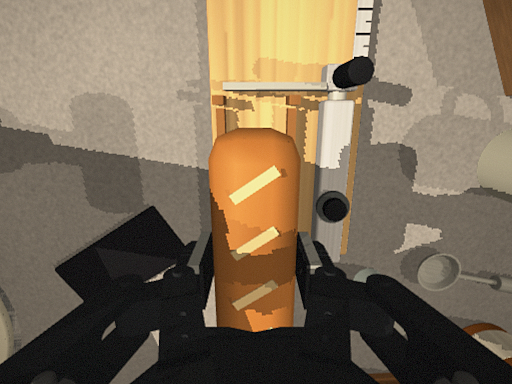

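The loaf is held straight over the trough: its sides at x≈212-298 are centred on the cheeks at 220/292. Lowering and releasing.

Request:
apply_moves(
  rows=[
    [[0,0.001,0.05,0,0],[0,0.001,0.09,0,0],[0,0.001,0.11,0,0],[0,0.001,0.122,0,0],[0,0.001,0.13,0,0],[0,0.001,0.132,0,0],[0,0.001,0.132,0,0]],
  ],
)

```text
t: 6.88
tcp_pos: [0.474, 0.1415, 0.0288]
tool_rot: [[0.107, 0.994, 0.001], [0.994, -0.107, -0.0], [0.0, 0.001, -1.0]]
ft_force: [-0.2, 0.4, -0.7]
width: 0.043
gripper_force: 36.2
```

Request:
apply_moves(
  rows=[
    [[0,0,0.001,0,70],[0,0,0.001,0,70],[0,0,0.001,0,70],[0,0,0.001,0,70],[0,0,0.001,0,70],[0,0,-0.03,0,70],[0,0,-0.08,0,70],[0,0,-0.14,0,70],[-0.03,0.06,-0.16,0,0],[-0.03,0.073,-0.16,0,0],[-0.03,0.073,-0.16,0,0],[-0.03,0.073,-0.16,0,0]],
  ],
)

```text
t: 8.38
tcp_pos: [0.5424, 0.1041, 0.1879]
tool_rot: [[0.107, 0.994, -0.001], [0.994, -0.107, -0.0], [-0.0, -0.001, -1.0]]
ft_force: [-0.3, 0.4, 0.3]
width: -0.0002
gripper_force: 0.0
```

```bash
python3 - <<'E'
from h import *
o=bot.observe();c=bot.camera_params('wrist')
p,d=bot.capture('wrist')
K=c['camera_matrix'];R=cv2.Rodrigues(c['rvec'])[0];t=c['tvec'].ravel()
v,u=np.mgrid[0:384,0:512];X=np.stack([(u-K[0,2])/K[0,0]*d,(v-K[1,2])/K[1,1]*d,d],-1)
W=(X-t)@R;z=W[...,2]
hs=cv2.cvtColor(p,cv2.COLOR_BGR2HSV)
print(o['t'],o['tcp_pos'],np.round(o['tool_rot'],3).tolist(),o['width'])
ok=(d>0)&(abs(W[...,1]-.15)<.13)
dark=p.max(2)<60
for nm,m in[('loaf',ok&(z>.036)&(z<.056)&(hs[...,1]>120)&(abs(W[...,0]-.475)<.05)),('button',ok&dark&(z>.05)&(z<.06)&(abs(W[...,0]-.545)<.03)),('knob',ok&dark&(z>.081)&(z<.092)&(W[...,1]>.2))]:
    n,l,s,_=cv2.connectedComponentsWithStats(m.astype(np.uint8))
    if n<2: continue
    P=W[l==1+np.argmax(s[1:,4])]
    r=cv2.minAreaRect((P[:,:2]*1000).astype(np.float32));print(nm,len(P),P.mean(0).round(4),np.percentile(P[:,2],98),np.round(r[0],1),np.round(r[1],1),round(r[2],1))
cv2.imwrite('pics/w4.png',p)
E
```

```text
8.375 [0.54239435 0.10408923 0.18785407] [[0.107, 0.994, -0.001], [0.994, -0.107, -0.0], [-0.0, -0.001, -1.0]] -0.00022275773066165262
loaf 4706 [0.4769 0.1457 0.0505] 0.05459540718732359 [473.2 141.6] [128.2  44.5] 84.2
button 369 [0.5458 0.1158 0.057 ] 0.058652263697522494 [545.6 115.2] [21.1 20.5] 41.0
knob 544 [0.5579 0.232  0.0871] 0.08875723946561809 [557.9 232.3] [18.1 18.9] 4.4
```

View pics/w4.png

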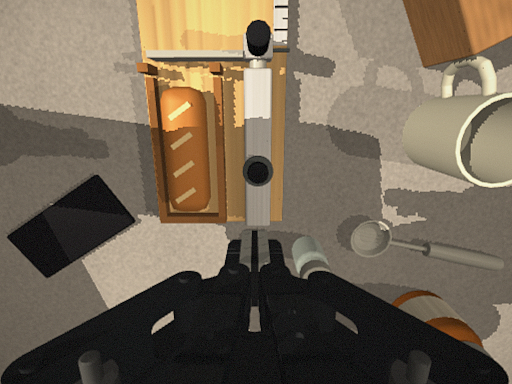

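The loaf lies in the cradle at (0.473, 0.142), aligned and let go, with the stop plate at (205,55) clear of it. The button is at (258,171). Now I press it with the shut fingers.

Request:
apply_moves(
  rows=[
    [[0.012,0.002,0.06,0,0],[0.012,0.002,0.11,0,0],[0.012,0.002,0.124,0,0],[0.012,0.002,0.129,0,0],[0.012,0.002,0.133,0,0],[0.012,0.002,0.1365,0,0],[0.012,0.002,0.1365,0,0],[0.012,0.002,0.1365,0,0]],
  ],
)

```text
t: 9.43
tcp_pos: [0.5469, 0.1156, 0.0524]
tool_rot: [[0.108, 0.994, 0.001], [0.994, -0.108, 0.0], [0.0, 0.001, -1.0]]
ft_force: [3.2, 0.4, 3.2]
width: 0.0001
gripper_force: 1.6
```

Request:
apply_moves(
  rows=[
    [[0,0,0.001,0,0],[0,0,0.002,0,0],[0,0,0.002,0,0],[0,0,0.002,0,0]],
  ],
)

```text
t: 9.93
tcp_pos: [0.5466, 0.1155, 0.05]
tool_rot: [[0.108, 0.994, 0.001], [0.994, -0.108, -0.0], [0.0, 0.001, -1.0]]
ft_force: [2.6, 0.2, 5.9]
width: -0.0001
gripper_force: 2.9
```

```bash
cat > k.py <<'E'
from h import *
o=bot.observe();c=bot.camera_params('wrist')
p,d=bot.capture('wrist')
K=c['camera_matrix'];R=cv2.Rodrigues(c['rvec'])[0];t=c['tvec'].ravel()
v,u=np.mgrid[0:384,0:512];X=np.stack([(u-K[0,2])/K[0,0]*d,(v-K[1,2])/K[1,1]*d,d],-1)
W=(X-t)@R;z=W[...,2]
print(o['t'],o['tcp_pos'],np.round(o['tool_rot'],3).tolist(),o['width'],o['ft_force'])
m=(d>0)&(p.max(2)<70)&(z>.078)&(z<.093)&(W[...,1]>.2)&(W[...,1]<.4)&(abs(W[...,0]-.56)<.03)&(v<225)
n,l,s,_=cv2.connectedComponentsWithStats(m.astype(np.uint8))
if n>1:
    P=W[l==1+np.argmax(s[1:,4])];r=cv2.minAreaRect((P[:,:2]*1000).astype(np.float32))
    print('knob',len(P),P.mean(0).round(4),np.round(r[0],1),np.round(r[1],1),'ext',np.dot(np.array(r[0])-[557.9,232.3],[.106,.994]))
cv2.imwrite('pics/k%03d.png'%int(o['t']*10),p)
E
python3 k.py
```

```text
9.925 [0.54664347 0.11553211 0.05002343] [[0.108, 0.994, 0.001], [0.994, -0.108, -0.0], [0.0, 0.001, -1.0]] -0.00014350520791187737 [2.62594586 0.24409725 5.90812445]
```

Request:
apply_moves(
  rows=[
    [[0,0,-0.03,0,0],[0,0,-0.08,0,0],[0,0,-0.14,0,60],[0.05,0,-0.15,0,60],[0.05,0,-0.15,0,60],[0.05,0,-0.15,0,60]],
  ],
)

```text
t: 10.72
tcp_pos: [0.5511, 0.1652, 0.1989]
tool_rot: [[0.107, 0.994, -0.002], [0.994, -0.107, -0.001], [-0.001, -0.002, -1.0]]
ft_force: [0.1, 0.1, 0.3]
width: 0.051
gripper_force: 0.0
```

```bash
python3 k.py
```

```text
10.725 [0.5511344  0.16517468 0.19886368] [[0.107, 0.994, -0.002], [0.994, -0.107, -0.001], [-0.001, -0.002, -1.0]] 0.05100055144026288 [0.09183549 0.06905853 0.30640788]
knob 385 [0.5598 0.2482 0.0873] [559.7 248.1] [17.8 18.1] ext 15.89962088623046
```

Request:
apply_moves(
  rows=[
    [[0.06,0,0,0,60],[0.083,0,0.04,0,60],[0.083,0,0.09,0,60],[0.083,0,0.125,0,60],[0.083,0,0.145,0,60],[0.083,0,0.145,0,60],[0.083,0,0.145,0,0],[0.083,0,0.145,0,0],[0.083,0,0.145,0,0],[0.083,0,0.145,0,0],[0.083,0,0.145,0,0],[0.083,0,0.145,0,0]],
  ],
  force=60,
)

```text
t: 12.28
tcp_pos: [0.5609, 0.248, 0.0561]
tool_rot: [[0.107, 0.994, 0.001], [0.994, -0.107, 0.001], [0.001, 0.001, -1.0]]
ft_force: [-2.7, 0.5, 5.2]
width: 0.0183
gripper_force: 58.3
```

Request:
apply_moves(
  rows=[
    [[0.006,0,0,0,0],[0.013,0,0,0,0],[0.02,0,0,0,0],[0.027,0,0,0,0],[0.034,0,0,0,0],[0.04,0,0,0,0],[0.045,0,0,0,0],[0.045,0,0,0,0],[0.045,0,0,0,0]],
  ],
)

```text
t: 13.4
tcp_pos: [0.5656, 0.2925, 0.0561]
tool_rot: [[0.107, 0.994, 0.001], [0.994, -0.107, 0.0], [0.0, 0.001, -1.0]]
ft_force: [-4.6, -2.5, 7.0]
width: 0.0184
gripper_force: 58.5
```

```bash
python3 - <<'E'
from h import *
o=bot.observe();print(o['t'],o['tcp_pos'],o['width'],o['gripper_force'],o['ft_force'])
import pickle
c=bot.camera_params('wrist');p,_=bot.capture('wrist');pickle.dump((p,c),open('f.pkl','wb'))
ct=bot.camera_params('top');q,_=bot.capture('top')
a=cv2.resize(p,(512,384));b=cv2.resize(q[155:219,115:227],(672,384),interpolation=2)
cv2.imwrite('pics/f1.png',cv2.resize(p[:250,150:400],(800,800))[:600]); cv2.imwrite('pics/f2.png',b)
# wrist image annotate: use first guide view for the scale marks (z of board top .014)
g,_,c1,_=pickle.load(open('g.pkl','rb'))
gy=np.array([.106,.994]);gx=np.array([.994,-.106]);k0=np.array([.5578,.2324])
# sample scale strip in the guide frame at z=.0145: rows = extension 0..110 mm, cols = lateral 10..60 mm
e,l=np.mgrid[0:115:.5,5:60:.5]/1000
P=k0+e[...,None]*gy+l[...,None]*gx
uv=proj(c1,np.c_[P.reshape(-1,2),np.full(e.size,.0145)]).reshape(*e.shape,2).astype(np.float32)
r=cv2.remap(g,uv[...,0],uv[...,1],cv2.INTER_LINEAR)
cv2.imwrite('pics/strip.png',cv2.resize(r,None,fx=3,fy=2.5))
E
```

```text
13.4 [0.56561934 0.29254376 0.05614265] 0.018358652301653774 58.50254237651825 [-4.64997176 -2.53742526  6.96174007]
```

View pics/strip.png

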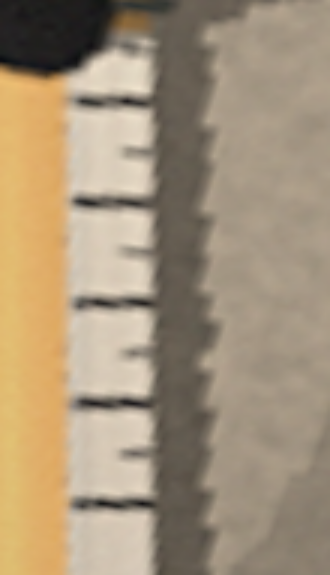

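View pics/f1.png

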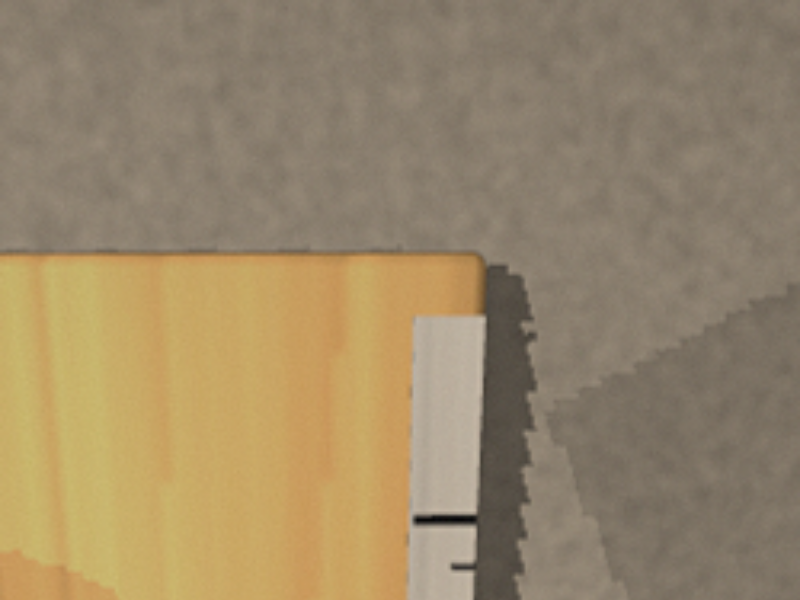

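The strip rectified from the first guide view (5 px/mm) has long marks at rows 101, 202, 302, 403 and 503, so the third is at 60.4 mm from my home reference. The knob is now at about 60.6. In f1 only the 100 mm mark shows, at (445,520). One last picture to verify the pointer and the loaf.

```bash
python3 - <<'E'
from h import *
c=bot.camera_params('scene');s,d=bot.capture('scene');w,_=bot.capture('wrist')
m=np.array([.5578,.2324])+.0604*np.array([.106,.994])
gx=np.array([.994,-.106])
uv=proj(c,[[*(m+.03*gx),.0145],[*m,.042]]);print(uv)
x,y=uv.mean(0).astype(int)
a=cv2.resize(s[y-35:y+35,x-50:x+50],(500,350),interpolation=2)
b=cv2.resize(w[100:340,60:360],(300,240));b=cv2.copyMakeBorder(b,0,110,0,0,0)
print(x-50,y-35);cv2.imwrite('pics/fin.png',np.hstack([a,b]))
o=bot.observe();print(o['t'],o['qvel'])
E
```

```text
[[373.11627505 265.98930324]
 [379.65507389 252.44397064]]
326 224
13.6 [ 0.00088191 -0.00124209  0.00114592  0.00044557  0.00065422 -0.00056082]
```

View pics/fin.png

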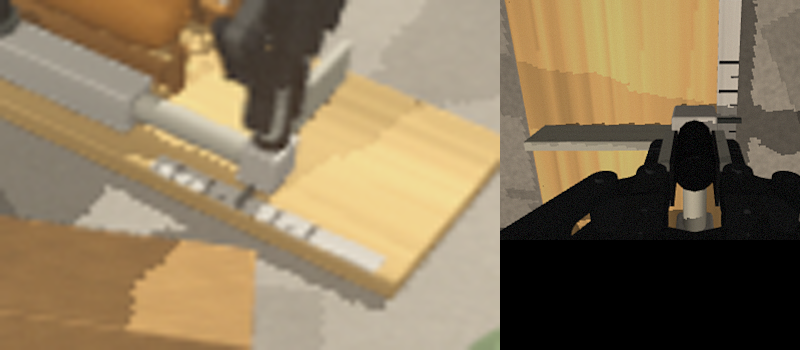

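The pointer stands at the third mark. In the wrist crop it is at (730,120), below the 100 and 80 marks at (729,62) and (729,90). In the scene crop it is at (244,199), between the 40 and 80 marks. Everything is still, so I'm handing in.

```bash
python3 -c "
from rig import bot
print(bot.job_done())"
```

```text
the job is handed in; nothing more can be done
None
```

I handed the job in at about 13.6 s with the loaf let go in the cradle, the gauge arm unlocked, and its pointer at the 60 mm mark (within about 1–2 mm by my measurements) with the gripper holding the knob; the system returned no verdict.

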